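Hold the shaft collar on the sampler drive's set-screw flat

TASK

On the sampler carousel drive, feel for the set-screw flat by pinching the steel shaft squarely across it, and turn the shaft so that the flat faces straight along the yellow arrow, pausing a moment with the fingers still closed on the flat. Then fetch the aluminium collar, slide it gently down over the shaft with its brass screw lined up with the flat, and stop with the collar's top face level with the yellow line on the shaft. Finish while still holding it there, upright and still, for a colleague to tighten the screw, and leave the other things on the bench where they are.

Things in the scene. Friction and masses are not known exactly. Their poses are not given: they have to be found in the camera images.
- drive: carousel drive fixed to the bench: white block 110 x 110 mm, aluminium top plate at 70 mm height, black panel on its -x side. Origin: centre of its underside, under the shaft's axis. A yellow arrow on the top plate points along its own +x.
- spindle (a joint): turn of the vertical shaft in rad: 0 when the flat faces along the yellow arrow (drive's +x), growing anticlockwise from above. The shaft stays where it is left (about 0.06 N m of friction) and turns 3.1 rad either way. It may start up to 1.9 rad from the arrow.
- spindle_top (a point): centre of the shaft's top end, on its axis, 150 mm above the bench. The shaft is steel, 20 mm diameter, standing 80 mm above the top plate, with a 2 mm chamfer at the top. A yellow line runs round it with its centre 134 mm above the bench (16 mm below the shaft's top).
- flat: copper-coloured set-screw flat on the shaft, 15 mm wide, 96 to 148 mm above the bench. Origin: centre of its face, 6 mm off the shaft's axis, 122 mm above the bench; +x points straight out of it. Pinched squarely across the flat the shaft is 16 mm thick, elsewhere up to 20 mm; pinched askew, the fingers catch on the flat's edge and it may not swing square. Below 95 mm the shaft is round.
- collar: loose aluminium collar flat on the bench: 44 mm outside, 24 mm high, bore 24 mm, 0.1 kg. Origin: centre of its underside; +x points to its screw (red tick on top). The screw's square nose, 6 mm wide, at mid height, stands 4 mm into the bore: the collar passes over the shaft only with the screw within 20 degrees of the flat. Let go, it slides down to where the flat ends.
- collar_screw (a point): outer end of the brass screw's head (10 mm diameter), 30.5 mm from the collar's axis, 12 mm above its underside
- driver: bystander: screwdriver with red handle lying on the bench
- spacer: bystander: plain orange plastic ring, 40 mm across, 12 mm high, no screw; not the collar
- roller: bystander: blue flanged plastic roller, 44 mm across, 22 mm high
- amber_bottle: bystander: amber bottle, 72 mm across, 160 mm high
- blue_bottle: bystander: clear bottle with blue cap, 76 mm across, 170 mm high
- beaker: bystander: glass beaker, 76 mm across, 95 mm high
- vial_rack: bystander: blue vial rack, 130 x 70 mm, 48 mm high

How it is judged:
On the way:
1. with the fingers closed on the flat, the flat faces along the yellow arrow (value of joint spindle between -0.15 and 0.15 rad and contact force between the fingers and flat above 2 N), for 0.3 s.
At the end, for the whole second after the job is handed in: the flat faces along the arrow within 0.2 rad; the collar is round the shaft and upright (0.1 rad), its top face level with the yellow line within 5 mm, its screw towards the flat within 0.2 rad, held still by the fingers (over 3 N); only the fingers hold it up, since it would otherwise slide down (value of joint spindle between -0.2 and 0.2 rad and z of collar in the frame of drive between 0.105 and 0.115 m and horizontal distance between collar and spindle_top below 0.005 m and angle between collar's own z axis and vertical below 0.1 rad and angle between the x axis of collar and the x axis of flat, either way round below 0.2 rad and x of collar_screw in the frame of flat above 0.015 m and contact force between the fingers and collar above 3 N and linear speed of collar below 0.01 m/s); the arm keeps its last pose, push and grip.
It fails at once if a bystander was moved by more than 20 mm (distance of any of driver, spacer, roller, amber_bottle, blue_bottle, beaker, vial_rack from where it was at the start of the episode above 0.02 m).
It fails at once if the collar was rammed against the drive or its shaft (over 30 N) (contact force between collar and drive above 30 N).
It also fails if it takes over 54 s, if anything falls off the work surface, if the arm or the gripper's body presses on something with over 40 N, if the wrist force passes 120 N, or if a joint passes its speed limit or range.

ROBOT

A 6-joint arm with a two-finger parallel gripper is mounted at the origin on the work surface. World frame = base frame: x ahead of the robot, y to its left, z up, the work surface at z = 0. Lengths are in m, angles in rad, forces in N, time in s.
With the tool pointing down it reaches from about 0.25 to 0.725 m from the base axis. Payload 4 kg.
Tool frame: the origin (TCP) lies midway between the tips of the shut fingers; the grasp point (between the pads) lies bot.pinch_z behind it (bot.pinch_z is the distance from the TCP to the grasp point, in m); z points along the fingers, y is the line along which they close (so a half turn about z gives the same grasp; the last joint's range is limited). The gripper opens to 85 mm and grips with 20 to 120 N. Pads are 22 mm wide; open, the fingers measure 114 mm over their backs; the gripper's body (76 mm by 85 mm) begins 54 mm behind the grasp point. The pads swing forward as they close: fully open they stand 13 mm farther back than shut.
Start: joints at [1.244, 0.241, 0.005, 1.335, 0, 1.571], TCP at [0.161, 0.474, 0.231] pointing down, gripper open.
Joint ranges: [-2.72, 2.72], [-1.05, 1.87], [-1.09, 1.28], [-1.99, 2.15], [-1.42, 1.44], [-3.14, 3.14]. Speed limits (rad/s): [2.79, 2.79, 3.14, 3.14, 3.14, 3.14].

INTERFACE

Orientations are given as a unit quaternion [x, y, z, w].
In Python, from workcell import bot, imaging, workorder gives the robot as it stands (bot), with the cameras (imaging) and the job (workorder).
- The arm moves only by the shell command python3 jog.py 'ROWS'. ROWS is a JSON list of rows, 1 to 10 of them, each of 7 numbers: a rotation vector rx, ry, rz in rad, then dx, dy, dz in m, then the finger opening in m; each row is the pose to reach, as a shift and turn from the pose commanded when the command began, along the tool's axes at that moment; what a row does not reach only later rows make up. A row lasts 1/8 s, in which the tool goes at most 0.0625 m and 0.188 rad, less where a joint would pass 70% of its speed; a pose out of reach is approached as far as the arm can. The fingers move at their own pace and stop on an object; the grip force is fixed at half the most. Time passes only in rows, so rows that do not move let the fingers close. It prints the time, the measured TCP pose, the force, the opening and the grip force at its end.
- bot.get_obs(): the state, without advancing time (a new reading comes with each control period).
- imaging.camera(name): name is "scene" or "top"; returns the picture (384x512x3 uint8, red, green, blue); there is no depth.
- imaging.calibration(name): a dict with "mtx" (3x3 intrinsics, pixels), "k1" (the pictures are not rectified: a ray, as slopes to the right and down, at radius r is drawn at 1 + k1 r^2 times it, then the intrinsics apply), "R" (3x3) and "t" (3): a world point X has camera coordinates R X + t. Camera axes: x right, y down, z forward; pixel columns grow to the right and rows downward; lengths in m; the calibration is good to about 2 mm. A picture is of the moment at which its call begins. calibration takes no time and is no camera call.
- workorder.job_done(): hands the job in; it is judged then, once.
The state is a dict: "clock": time; "joint_pos": joint angles; "joint_vel": joint speeds; "tau": joint torques, N m; "eef_pos": TCP position; "tool_rot": TCP orientation; "ft_force": force on the tool from outside, world axes, zero at the start; "ft_torque": the same for the moment, N m; "grip_width": finger opening in m; "grasp_force": force on a finger pad.
Only numpy, scipy, OpenCV 4.12 (cv2) and the standard library are available. Lean on these libraries where they do the work, as an engineer would, in place of code of your own. Each camera call takes 0.05 s, during which the arm holds its last target. There are 200 camera calls.

## Working session

There is one attempt and no reset: what is moved stays moved. The work goes in short steps, Python scripts to look and compute and a shell command to move; the robot and the scene stay as the last step left them, time stands still between calls to the robot, and variables do not carry over. Pictures are saved under pics/ and viewed, at most 10 in all, crops included, and the job is handed in when it is done.

```bash
ls; mkdir -p pics
python3 - <<'E'
from workcell import bot, imaging, workorder
import cv2
for n in("scene","top"):
    im=imaging.camera(n); cv2.imwrite(f"pics/{n}0.png",im[:,:,::-1]); c=imaging.calibration(n); print(n,c)
o=bot.get_obs();print(o["eef_pos"],o["tool_rot"],o["grip_width"],bot.pinch_z,o["clock"])
E
```

```text
jog.py
pics
workcell.py
scene {'mtx': array([[470.80225574,   0.        , 261.19110978],
       [  0.        , 470.80225574, 188.2664662 ],
       [  0.        ,   0.        ,   1.        ]]), 'k1': -0.06308918527370445, 'R': array([[-0.17485256,  0.98443416, -0.01777537],
       [ 0.77152261,  0.12577496, -0.62364535],
       [-0.61170209, -0.12276008, -0.78150529]]), 't': array([ 0.08048385, -0.37439041,  1.73017914])}
top {'mtx': array([[394.1794867 ,   0.        , 259.11152812],
       [  0.        , 394.1794867 , 186.69823599],
       [  0.        ,   0.        ,   1.        ]]), 'k1': -0.1382895397446627, 'R': array([[ 0.02917501, -0.99939406,  0.01898244],
       [-0.98288459, -0.03213851, -0.18139737],
       [ 0.18189753, -0.01336528, -0.98322666]]), 't': array([-0.01319855,  0.57312892,  1.20785899])}
[0.1603232  0.4730185  0.23048761] [ 1.62689928e-01  9.86676806e-01 -9.19070863e-04 -1.53932764e-04] 0.08483551890742748 0.0187 0.1
```

View pics/scene0.png

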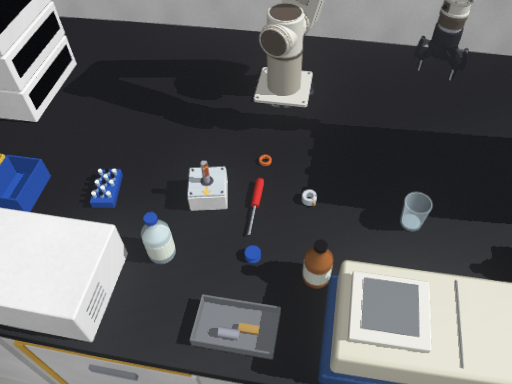

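View pics/top0.png

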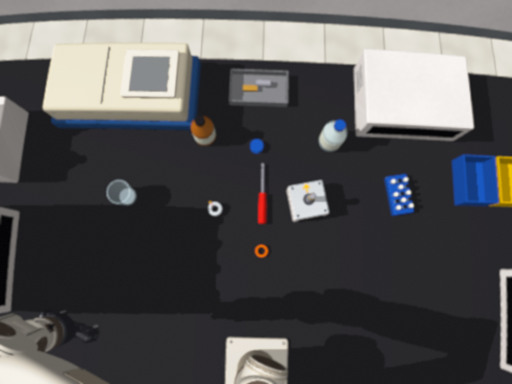

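The scene picture shows the drive at (208,188) and the collar at (309,198). In the top picture they are at (308,200) and (215,208). I'll enlarge both.

```bash
cat > h.py <<'E'
import numpy as np,cv2
from workcell import bot, imaging, workorder
def proj(n,X):
    c=imaging.calibration(n);p=np.atleast_2d(X)@c["R"].T+c["t"];s=p[:,:2]/p[:,2:]
    s=s*(1+c["k1"]*(s**2).sum(1,keepdims=True));return s*c["mtx"][0,0]+c["mtx"][:2,2]
def unproj(n,uv,z):
    c=imaging.calibration(n);d=np.array([c["k1"],0,0,0.])
    q=cv2.undistortPoints(np.array([[uv]],float),c["mtx"],d)[0,0]
    C=-c["R"].T@c["t"];r=c["R"].T@np.array([q[0],q[1],1]);return C+r*(z-C[2])/r[2]
def crop(im,u0,v0,w,h,k):
    return cv2.resize(im[v0:v0+h,u0:u0+w],None,fx=k,fy=k,interpolation=cv2.INTER_CUBIC)
E
python3 - <<'E'
from h import *
s=cv2.imread("pics/scene0.png");t=cv2.imread("pics/top0.png")
a=np.hstack([crop(s,180,150,60,70,6),crop(s,290,180,40,42,10)])
a=np.hstack([crop(s,180,150,60,70,6),crop(s,288,174,44,42,10)]); 
b=np.hstack([crop(t,280,170,60,60,6),crop(t,195,190,40,36,10)])
cv2.imwrite("pics/s1.png",np.hstack([crop(s,180,150,60,60,6),crop(s,289,178,40,36,10)[:360]]))
cv2.imwrite("pics/t1.png",b)
E
```

```text
(no output)
```

View pics/s1.png

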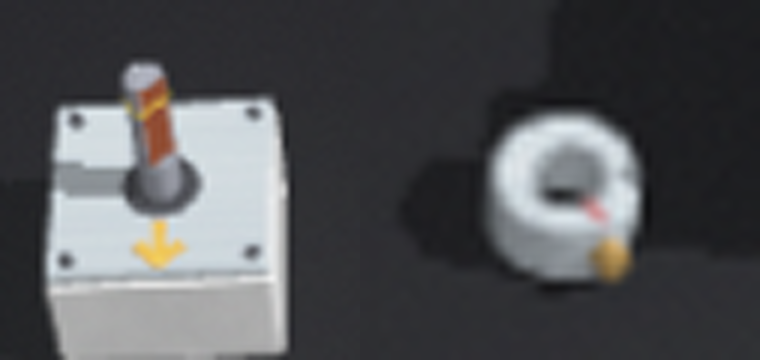

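View pics/t1.png

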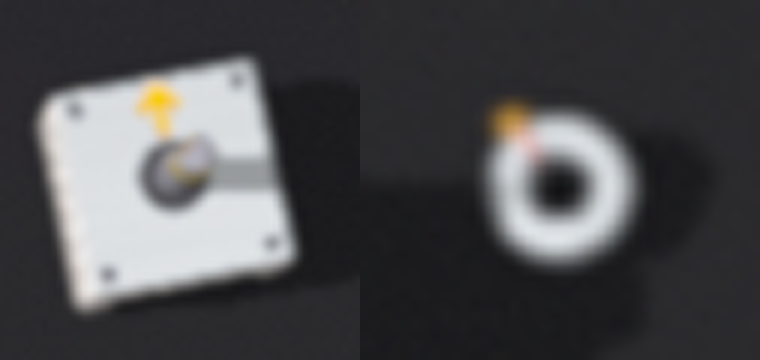

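The crops show:
- **Drive, top view:** plate screws at about (75,110), (237,80), (272,243) and (108,274), arrow tip at (157,85), shaft top at about (197,152).
- **Drive, scene view:** plate screws at (76,121), (253,114), (252,252) and (66,261), with the copper flat facing the camera and slightly right.
- **Collar, top view:** centre (562,188), screw head (511,119).
- **Collar, scene view:** screw head (612,260).

Run:
```python
from h import *
def px(x,y,u0,v0,k,x0=0): return ((x-x0+.5)/k-.5+u0,(y+.5)/k-.5+v0)
T=lambda x,y:px(x,y,280,170,6); S=lambda x,y:px(x,y,180,150,6)
TC=lambda x,y:px(x,y,195,190,10,360); SC=lambda x,y:px(x,y,289,178,10,360)
P=np.array
for n,f,q in(("top",T,[(75,110),(237,80),(272,243),(108,274)]),("scene",S,[(76,121),(253,114),(252,252),(66,261)])):
    w=P([unproj(n,f(*a),.07) for a in q])[:,:2]; print(n,"drive",w.mean(0))
    for i in range(4):
        d=w[(i+1)%4]-w[i]; print(np.linalg.norm(d),np.degrees(np.arctan2(d[1],d[0])))
for n,f,tip,tail in(("top",T,(157,83),(165,135)),("scene",S,(158,270),(160,222))):
    a=unproj(n,f(*tip),.07);b=unproj(n,f(*tail),.07);print("arrow",a[:2],b[:2],np.degrees(np.arctan2(*(a-b)[1::-1])))
print("shafttop",unproj("top",T(197,152),.15)[:2],unproj("scene",S(142,75),.15)[:2])
for n,f,c,s in(("top",TC,(562,188),(511,119)),("scene",SC,(566,165),(612,260))):
    a=unproj(n,f(*c),.024)[:2];b=unproj(n,f(*s),.012)[:2];d=b-a;print("collar",a,b,np.linalg.norm(d),np.degrees(np.arctan2(d[1],d[0])))
```

```text
top drive [ 0.53585983 -0.15173813]
0.08798596435784503 -77.56145354334997
0.08837451203140306 -167.77321314683437
0.08813896834540472 102.30382023541816
0.08816796049573111 12.127018710705515
scene drive [ 0.53654701 -0.14630308]
0.08746572495982768 102.1375158185933
0.08676562091579254 12.763095583491557
0.08828807620477555 -77.19697014102019
0.08778602610403621 -167.7770295247824
arrow [ 0.58544454 -0.14275825] [ 0.55769831 -0.14720971] 9.114562979044374
arrow [ 0.58710663 -0.13532202] [ 0.55865741 -0.14156791] 12.382566465792388
shafttop [ 0.53573042 -0.15207065] [ 0.53642645 -0.14683244]
collar [0.50257846 0.14566864] [0.52629018 0.16468738] 0.030396675842138322 38.73246460988883
collar [0.50206874 0.15133944] [0.52558475 0.16828755] 0.02898691955711553 35.78048802784479
```

Run:
```python
from h import *
im=cv2.imread("pics/scene0.png"); big=cv2.resize(im,None,fx=8,fy=8,interpolation=cv2.INTER_CUBIC).astype(int)
b,g,r=big[...,0],big[...,1],big[...,2]
m=((r-b)>45)&((r-g)>25); m[:, :180*8]=0;m[:,240*8:]=0;m[:150*8]=0;m[180*8:]=0
ys,xs=np.nonzero(m);print(m.sum()/64,xs.mean()/8,ys.mean()/8,xs.min()/8,xs.max()/8,ys.min()/8,ys.max()/8)
from scipy.optimize import minimize
def cost(p,full=0):
    th=np.radians(p[0]);C=np.array([.5365+p[1]*.001,-.1463+p[2]*.001]);n=np.array([np.cos(th),np.sin(th)]);t=np.array([-n[1],n[0]])
    k=[np.r_[C+.006*n+s*.008*t,z] for s,z in((-1,.096),(1,.096),(1,.148),(-1,.148))]
    q=np.zeros(m.shape,np.uint8);cv2.fillPoly(q,[np.int32(8*(proj("scene",k)+.5))],1);q=q>0
    return 1-(q&m).sum()/(q|m).sum()
best=sorted((cost((a,0,dy)),a,dy) for a in range(-60,150,3) for dy in(-2,-1,0,1,2))
print(best[:12])
```

```text
52.734375 206.07662962962962 170.07459259259258 203.25 208.875 163.25 177.25
[(np.float64(0.10350448247758759), 60, -1), (np.float64(0.11472275334608029), 63, -1), (np.float64(0.130024951483227), 66, -2), (np.float64(0.13493097160718937), 57, -1), (np.float64(0.14678198931569575), 54, 0), (np.float64(0.1516702586206896), 63, -2), (np.float64(0.15331981753674606), 54, -1), (np.float64(0.15721979994870483), 57, 0), (np.float64(0.16556473829201102), 66, -1), (np.float64(0.16699604743083007), 51, 0), (np.float64(0.172239393087946), 69, -2), (np.float64(0.18277723258096168), 51, -1)]
```

```bash
cat >> h.py <<'E'
from scipy.spatial.transform import Rotation as Rn
def goal(x,y,z,yaz):
    "rotvec+shift in tool axes from the measured pose to tool-down at x,y,z with closing line at azimuth yaz deg"
    o=bot.get_obs();R=Rn.from_quat(o["tool_rot"]);best=None
    for k in(0,180):
        a=np.radians(yaz+k);Y=np.array([np.cos(a),np.sin(a),0]);Z=np.array([0,0,-1.])
        G=Rn.from_matrix(np.c_[np.cross(Y,Z),Y,Z]);rv=(R.inv()*G).as_rotvec()
        if best is None or np.linalg.norm(rv)<np.linalg.norm(best): best=rv
    d=R.inv().apply(np.array([x,y,z])-o["eef_pos"])
    c=R.as_matrix()
    print("go",best.round(3),d.round(4),"n",np.linalg.norm(d)/.0625,"| yaz",np.degrees(np.arctan2(c[1,1],c[0,1])).round(2),"pos",np.round(o["eef_pos"],4),"tilt",np.degrees(np.arccos(-c[2,2])).round(2),"F",np.round(o["ft_force"],1),"M",np.round(o["ft_torque"],2),"w",round(o["grip_width"],4),"g",round(o["grasp_force"],1),"j6",o["joint_pos"][5].round(2),"t",o["clock"])
E
python3 -c "
from h import *;goal(.536,-.149,.231,60)"
```

```text
go [-0.002  0.     0.197] [-5.555e-01 -4.685e-01  4.000e-04] n 11.626621483992167 | yaz 71.27 pos [0.1603 0.473  0.2305] tilt 0.11 F [ 0.2  0.2 -0. ] M [0.   0.02 0.02] w 0.0848 g 0.0 j6 1.57 t 0.1
```

```bash
r='[0,0,0.197,-0.5555,-0.4685,0,0.085]'; python3 jog.py '[[0,0,0.197,-0.5555,-0.4685,0,0.085],[0,0,0.197,-0.5555,-0.4685,0,0.085],[0,0,0.197,-0.5555,-0.4685,0,0.085],[0,0,0.197,-0.5555,-0.4685,0,0.085],[0,0,0.197,-0.5555,-0.4685,0,0.085],[0,0,0.197,-0.5555,-0.4685,0,0.085],[0,0,0.197,-0.5555,-0.4685,0,0.085],[0,0,0.197,-0.5555,-0.4685,0,0.085],[0,0,0.197,-0.5555,-0.4685,0,0.085],[0,0,0.197,-0.5555,-0.4685,0,0.085]]'; python3 -c "
from h import *;goal(.536,-.149,.231,60)"
```

```text
clock: 1.35
eef_pos: [0.4842, -0.0634, 0.231]
tool_rot: [0.259, 0.966, 0.0, -0.0]
ft_force: [1.1, 1.1, 0.7]
grip_width: 0.0849
grasp_force: 0.0
go [ 0.    -0.    -0.001] [-0.0877 -0.0482 -0.    ] n 1.6004632425907503 | yaz 59.97 pos [ 0.4842 -0.0634  0.231 ] tilt 0.03 F [1.1 1.1 0.7] M [ 0.04 -0.03  0.03] w 0.0849 g 0.0 j6 0.39 t 1.35
```

```bash
python3 jog.py '[[0,0,0,-0.0877,-0.0482,0,0.085],[0,0,0,-0.0877,-0.0482,0,0.085],[0,0,0,-0.0877,-0.0482,0.04,0.06],[0,0,0,-0.0877,-0.0482,0.08,0.05],[0,0,0,-0.0877,-0.0482,0.119,0.04],[0,0,0,-0.0877,-0.0482,0.119,0.03],[0,0,0,-0.0877,-0.0482,0.119,0.03],[0,0,0,-0.0877,-0.0482,0.119,0.03]]'
python3 - <<'E'
from h import *
goal(.536,-.149,.112,60)
s=imaging.camera("scene")[:,:,::-1];t=imaging.camera("top")[:,:,::-1]
cv2.imwrite("pics/g.png",np.hstack([crop(s,175,130,66,80,6),crop(t,280,155,66,80,6)]))
E
```

```text
clock: 2.35
eef_pos: [0.537, -0.1474, 0.1145]
tool_rot: [0.259, 0.966, -0.0, 0.002]
ft_force: [0.1, 0.5, -0.4]
grip_width: 0.0295
grasp_force: 0.0
go [ 0.001  0.004 -0.   ] [ 0.0001 -0.0019  0.0025] n 0.0500795219580046 | yaz 60.0 pos [ 0.537  -0.1474  0.1145] tilt 0.23 F [ 0.1  0.5 -0.4] M [0.03 0.05 0.02] w 0.0295 g 0.0 j6 0.26 t 2.35
```

View pics/g.png

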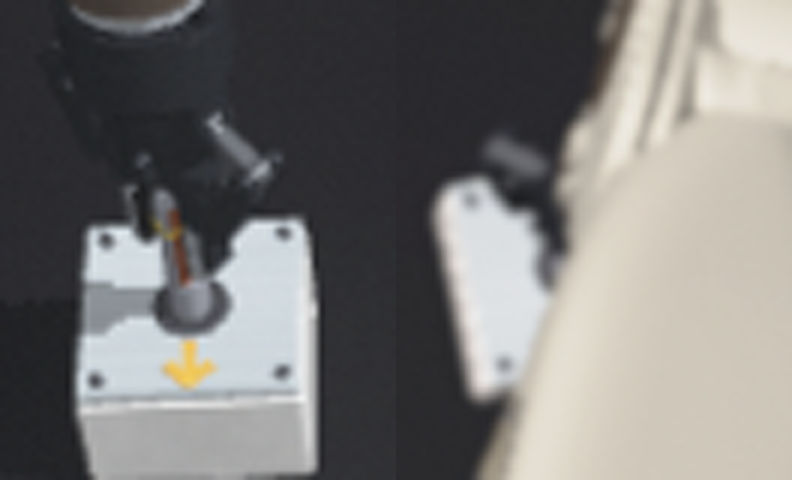

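The scene view (left half) shows the shaft between the fingers, with the flat toward the right-hand finger. Top is occluded by the arm. I'll close while watching the force.

```bash
python3 jog.py '[[0,0,0,0,0,0.002,0.022],[0,0,0,0,0,0.002,0.022],[0,0,0,0,0,0.002,0.022]]'; python3 jog.py '[[0,0,0,0,0,0,0.018],[0,0,0,0,0,0,0.018],[0,0,0,0,0,0,0.014],[0,0,0,0,0,0,0.014],[0,0,0,0,0,0,0.014]]'; python3 -c "
from h import *;goal(.536,-.149,.112,60)"
```

```text
clock: 2.82
eef_pos: [0.5355, -0.1475, 0.1106]
tool_rot: [0.259, 0.966, -0.0, 0.0]
ft_force: [-0.4, -2.7, 1.7]
grip_width: 0.0221
grasp_force: 1.4
clock: 3.45
eef_pos: [0.5342, -0.15, 0.1109]
tool_rot: [0.26, 0.966, -0.003, -0.0]
ft_force: [-4.9, -9.7, 5.1]
grip_width: 0.0155
grasp_force: 58.3
go [-0.006  0.001 -0.003] [-0.0011  0.0017 -0.0011] n 0.037250430329375715 | yaz 59.84 pos [ 0.5342 -0.15    0.1109] tilt 0.33 F [-4.9 -9.7  5.1] M [-1.61  0.9  -0.09] w 0.0155 g 58.3 j6 0.26 t 3.45
```

Width is 15.5 mm, so the pinch is square on the flat. Now I turn the shaft to the arrow at 12.3° azimuth.

```bash
python3 jog.py '[[0,0,0.12,0.0002,-0.0005,0,0.014],[0,0,0.24,0.0004,-0.001,0,0.014],[0,0,0.36,0.0006,-0.0015,0,0.014],[0,0,0.48,0.0008,-0.002,0,0.014],[0,0,0.6,0.001,-0.0023,0,0.014],[0,0,0.72,0.001,-0.0023,0,0.014],[0,0,0.83,0.001,-0.0023,0,0.014],[0,0,0.83,0.001,-0.0023,0,0.014],[0,0,0.83,0.001,-0.0023,0,0.014],[0,0,0.83,0.001,-0.0023,0,0.014]]'
python3 - <<'E'
from h import *
goal(.534,-.149,.111,12.3)
s=imaging.camera("scene")[:,:,::-1]
cv2.imwrite("pics/g2.png",crop(s,175,130,66,80,6))
E
```

```text
clock: 4.7
eef_pos: [0.5333, -0.1489, 0.1109]
tool_rot: [0.626, 0.78, -0.0, 0.0]
ft_force: [-2.8, -2.4, 5.3]
grip_width: 0.0152
grasp_force: 60.3
go [-0.     0.001  0.004] [-0.0002  0.0006 -0.0001] n 0.010855583698114556 | yaz 12.53 pos [ 0.5333 -0.1489  0.1109] tilt 0.05 F [-2.8 -2.4  5.3] M [-0.58  0.61 -0.05] w 0.0152 g 60.3 j6 1.08 t 4.7
```

View pics/g2.png

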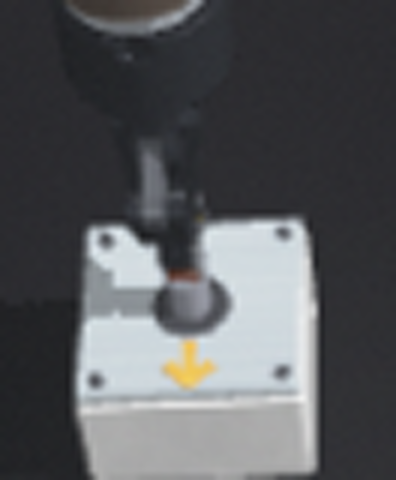

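The flat faces along the arrow (toward the camera, crop about (183,273)), and the grip is 60 N. I'll pause, then open and rise.

```bash
python3 jog.py '[[0,0,0.004,0,0.0005,0,0.014],[0,0,0.004,0,0.0005,0,0.014],[0,0,0.004,0,0.0005,0,0.014],[0,0,0.004,0,0.0005,0,0.014],[0,0,0.004,0,0.0005,0,0.014]]'; python3 jog.py '[[0,0,0,0,0,0,0.03],[0,0,0,0,0,0,0.04],[0,0,0,0,0,0,0.05],[0,0,0,0,0,-0.03,0.06],[0,0,0,0,0,-0.075,0.085],[0,0,0,0,0,-0.12,0.085],[0,0,0,0,0,-0.12,0.085]]'
python3 - <<'E'
from h import *
goal(.5015,.149,.2,87.5)
s=imaging.camera("scene")[:,:,::-1]
cv2.imwrite("pics/g3.png",crop(s,175,130,66,80,6))
E
```

```text
clock: 5.38
eef_pos: [0.5333, -0.1489, 0.1108]
tool_rot: [0.627, 0.779, -0.001, 0.0]
ft_force: [-4.3, -2.7, 6.1]
grip_width: 0.0152
grasp_force: 59.2
clock: 6.25
eef_pos: [0.5365, -0.1489, 0.2347]
tool_rot: [0.628, 0.778, 0.002, 0.004]
ft_force: [0.2, -0.1, -0.5]
grip_width: 0.0848
grasp_force: 0.0
go [ 0.004  0.009 -1.314] [0.2987 0.0286 0.0337] n 4.83100218839965 | yaz 12.24 pos [ 0.5365 -0.1489  0.2347] tilt 0.51 F [ 0.2 -0.1 -0.5] M [0.04 0.05 0.  ] w 0.0848 g 0.0 j6 1.09 t 6.25
```

View pics/g3.png

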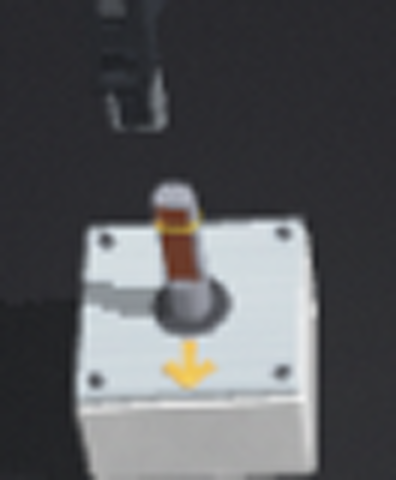

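The flat (around (180,245)) is centred toward the arrow. On to the collar.

```bash
python3 jog.py '[[0,0,-1.314,0.299,0.0286,0,0.085],[0,0,-1.314,0.299,0.0286,0,0.085],[0,0,-1.314,0.299,0.0286,0,0.085],[0,0,-1.314,0.299,0.0286,0,0.085],[0,0,-1.314,0.299,0.0286,0,0.085],[0,0,-1.314,0.299,0.0286,0.05,0.085],[0,0,-1.314,0.299,0.0286,0.1,0.085],[0,0,-1.314,0.299,0.0286,0.15,0.085],[0,0,-1.314,0.299,0.0286,0.15,0.085],[0,0,-1.314,0.299,0.0286,0.15,0.085]]'; python3 -c "
from h import *;goal(.5015,.149,.008,87.5)"
```

```text
clock: 7.55
eef_pos: [0.4991, 0.15, 0.081]
tool_rot: [0.022, 1.0, 0.0, 0.0]
ft_force: [0.8, -0.3, 0.4]
grip_width: 0.0849
grasp_force: 0.0
go [ 0.  0. -0.] [-0.0024 -0.0009  0.073 ] n 1.1685936804342807 | yaz 87.48 pos [0.4991 0.15   0.081 ] tilt 0.02 F [ 0.8 -0.3  0.4] M [ 0.02 -0.06  0.03] w 0.0849 g 0.0 j6 0.34 t 7.55
```

```bash
python3 jog.py '[[0,0,0,-0.0024,-0.0009,0.04,0.085],[0,0,0,-0.0024,-0.0009,0.06,0.085],[0,0,0,-0.0024,-0.0009,0.073,0.07],[0,0,0,-0.0024,-0.0009,0.073,0.06],[0,0,0,-0.0024,-0.0009,0.073,0.05],[0,0,0,-0.0024,-0.0009,0.073,0.047],[0,0,0,-0.0024,-0.0009,0.073,0.045],[0,0,0,-0.0024,-0.0009,0.073,0.045],[0,0,0,-0.0024,-0.0009,0.073,0.043],[0,0,0,-0.0024,-0.0009,0.073,0.043]]'; python3 -c "
from h import *;goal(.5015,.149,.004,87.5)"
```

```text
clock: 8.8
eef_pos: [0.5015, 0.1492, 0.008]
tool_rot: [0.022, 1.0, 0.0, 0.001]
ft_force: [-0.1, 1.1, 5.0]
grip_width: 0.043
grasp_force: 20.7
go [ 0.001  0.001 -0.   ] [-0.     -0.0002  0.004 ] n 0.06385258053742987 | yaz 87.5 pos [0.5015 0.1492 0.008 ] tilt 0.07 F [-0.1  1.1  5. ] M [ 0.22  0.23 -0.  ] w 0.043 g 20.7 j6 0.33 t 8.8
```

```bash
python3 jog.py '[[0,0,0,0,0,0,0.05],[0,0,0,0,0,0,0.065],[0,0,-0.18,0,0,0,0.07],[0,0,-0.36,0,0,0,0.07],[0,0,-0.54,0,0,0,0.07],[0,0,-0.695,0,0,0.002,0.07],[0,0,-0.695,0,0,0.005,0.06],[0,0,-0.695,0,0,0.005,0.05],[0,0,-0.695,0,0,0.005,0.047]]'; python3 jog.py '[[0,0,0,0,0,0,0.045],[0,0,0,0,0,0,0.043],[0,0,0,0,0,0,0.041],[0,0,0,0,0,0,0.041],[0,0,0,0,0,0,0.041]]'
python3 - <<'E'
from h import *
goal(.5015,.149,.004,127.3)
s=imaging.camera("scene")[:,:,::-1]
cv2.imwrite("pics/c1.png",crop(s,270,150,80,80,6))
E
```

```text
clock: 9.93
eef_pos: [0.5009, 0.1488, 0.0022]
tool_rot: [-0.319, 0.948, -0.0, -0.0]
ft_force: [0.3, 0.1, -0.6]
grip_width: 0.0466
grasp_force: 0.0
clock: 10.55
eef_pos: [0.5012, 0.1488, 0.0029]
tool_rot: [-0.32, 0.948, -0.0, 0.0]
ft_force: [-0.9, -0.7, 5.9]
grip_width: 0.0424
grasp_force: 60.2
go [-0.  0. -0.] [-0.0004  0.     -0.0011] n 0.018722377051904184 | yaz 127.29 pos [0.5012 0.1488 0.0029] tilt 0.04 F [-0.9 -0.7  5.9] M [-0.24  0.33 -0.04] w 0.0424 g 60.2 j6 -0.36 t 10.55
```

View pics/c1.png

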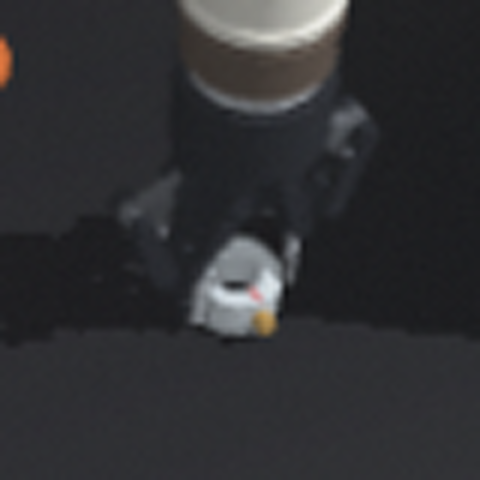

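The collar is gripped with its screw unmoved, head at crop (264,321). Lift and carry.

```bash
python3 jog.py '[[0,0,0,0,0,-0.03,0.038],[0,0,0,0,0,-0.08,0.038],[0,0,0,0,0,-0.14,0.038],[0,0,0,0,0,-0.2,0.038],[0,0,0,0,0,-0.2,0.038],[0,0,0,0,0,-0.2,0.038]]'; python3 -c "
from h import *;goal(.5345,-.1485,.19,102.3)"
```

```text
clock: 11.35
eef_pos: [0.5005, 0.1488, 0.2015]
tool_rot: [-0.32, 0.947, 0.0, -0.001]
ft_force: [-0.4, -0.5, -1.0]
grip_width: 0.0424
grasp_force: 61.2
go [ 0.    -0.001  0.437] [ 0.1532 -0.2571  0.0115] n 4.791297756233101 | yaz 127.31 pos [0.5005 0.1488 0.2015] tilt 0.06 F [-0.4 -0.5 -1. ] M [-0.02  0.05 -0.02] w 0.0424 g 61.2 j6 -0.36 t 11.35
```

```bash
python3 jog.py '[[0,0,0.09,0.0306,-0.0514,0,0.038],[0,0,0.18,0.0613,-0.1028,0,0.038],[0,0,0.26,0.0919,-0.1543,0,0.038],[0,0,0.35,0.1226,-0.2057,0,0.038],[0,0,0.437,0.1532,-0.2571,0,0.038],[0,0,0.437,0.1532,-0.2571,0.005,0.038],[0,0,0.437,0.1532,-0.2571,0.01,0.038],[0,0,0.437,0.1532,-0.2571,0.01,0.038]]'
python3 - <<'E'
from h import *
goal(.5345,-.1485,.168,102.3)
s=imaging.camera("scene")[:,:,::-1]
cv2.imwrite("pics/d1.png",crop(s,165,120,86,86,7))
E
```

```text
clock: 12.35
eef_pos: [0.5339, -0.1468, 0.1905]
tool_rot: [-0.108, 0.994, 0.001, -0.002]
ft_force: [-0.1, 0.4, -0.9]
grip_width: 0.0423
grasp_force: 61.4
go [ 0.002 -0.003  0.002] [-0.0003 -0.0018  0.0225] n 0.36129621661839023 | yaz 102.39 pos [ 0.5339 -0.1468  0.1905] tilt 0.22 F [-0.1  0.4 -0.9] M [-0.01 -0.01 -0.01] w 0.0423 g 61.4 j6 -0.48 t 12.35
```

View pics/d1.png

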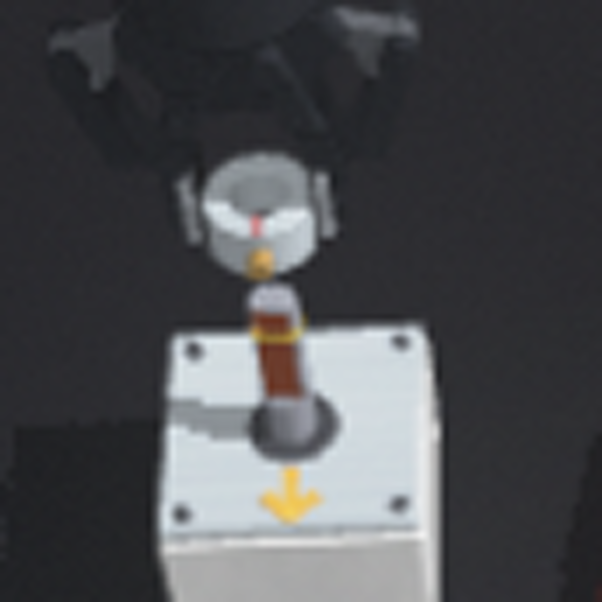

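The collar hangs upright above the shaft, with its tick at (257,225), screw at (261,262) and flat at (278,355), all in line. I'll approach to just above the shaft top and settle.

```bash
python3 jog.py '[[0,0,0,0,0,0.01,0.038],[0,0,0,0,0,0.02,0.038],[0,0,0,0,0,0.03,0.038],[0,0,0,0,0,0.03,0.038],[0,0,0,0,0,0.03,0.038],[0,0,0,0,0,0.03,0.038]]'; python3 -c "
from h import *;goal(.5345,-.1485,.153,102.3)"
```

```text
clock: 13.15
eef_pos: [0.5354, -0.1486, 0.1628]
tool_rot: [-0.107, 0.994, -0.0, 0.0]
ft_force: [0.1, -0.2, -1.1]
grip_width: 0.0423
grasp_force: 61.3
go [-0.     0.001 -0.001] [0.0008 0.0003 0.0098] n 0.15678978488468956 | yaz 102.27 pos [ 0.5354 -0.1486  0.1628] tilt 0.05 F [ 0.1 -0.2 -1.1] M [-0.02 -0.03  0.04] w 0.0423 g 61.3 j6 -0.48 t 13.15
```

```bash
python3 jog.py '[[0,0,0,0.0006,0.0002,0.003,0.038],[0,0,0,0.0006,0.0002,0.006,0.038],[0,0,0,0.0006,0.0002,0.009,0.038],[0,0,0,0.0006,0.0002,0.011,0.038],[0,0,0,0.0006,0.0002,0.013,0.038],[0,0,0,0.0006,0.0002,0.015,0.038],[0,0,0,0.0006,0.0002,0.015,0.038]]'; python3 -c "
from h import *;goal(.5345,-.1485,.1129,102.3)"
```

```text
clock: 14.02
eef_pos: [0.5343, -0.1484, 0.1471]
tool_rot: [-0.107, 0.994, 0.0, -0.0]
ft_force: [0.6, 0.4, -0.7]
grip_width: 0.0423
grasp_force: 61.3
go [ 0. -0. -0.] [-0.0002 -0.0002  0.0342] n 0.547246083361338 | yaz 102.27 pos [ 0.5343 -0.1484  0.1471] tilt 0.02 F [ 0.6  0.4 -0.7] M [-0.04 -0.05 -0.04] w 0.0423 g 61.3 j6 -0.49 t 14.025
```

Collar bottom is about 6 mm below the shaft top with no contact force. The screw nose comes next, so I'll continue gently.

```bash
python3 jog.py '[[0,0,0,0,0,0.002,0.038],[0,0,0,0,0,0.004,0.038],[0,0,0,0,0,0.006,0.038],[0,0,0,0,0,0.008,0.038],[0,0,0,0,0,0.01,0.038],[0,0,0,0,0,0.012,0.038],[0,0,0,0,0,0.014,0.038],[0,0,0,0,0,0.014,0.038]]'; python3 -c "
from h import *;goal(.5345,-.1485,.1129,102.3)"
```

```text
clock: 15.02
eef_pos: [0.5343, -0.1484, 0.1331]
tool_rot: [-0.107, 0.994, 0.0, -0.0]
ft_force: [0.8, -0.6, -1.0]
grip_width: 0.0424
grasp_force: 61.3
go [ 0. -0. -0.] [-0.0002 -0.0002  0.0202] n 0.32329757752139787 | yaz 102.28 pos [ 0.5343 -0.1484  0.1331] tilt 0.02 F [ 0.8 -0.6 -1. ] M [ 0.   -0.04 -0.01] w 0.0424 g 61.3 j6 -0.49 t 15.025
```

```bash
python3 jog.py '[[0,0,0,0,0,0.003,0.038],[0,0,0,0,0,0.006,0.038],[0,0,0,0,0,0.009,0.038],[0,0,0,0,0,0.012,0.038],[0,0,0,0,0,0.015,0.038],[0,0,0,0,0,0.018,0.038],[0,0,0,0,0,0.02,0.038],[0,0,0,0,0,0.02,0.038],[0,0,0,0,0,0.02,0.038]]'
python3 - <<'E'
from h import *
goal(.5345,-.1485,.1129,102.3)
s=imaging.camera("scene")[:,:,::-1]
cv2.imwrite("pics/d2.png",crop(s,170,130,70,70,8))
E
```

```text
clock: 16.15
eef_pos: [0.5345, -0.1485, 0.1134]
tool_rot: [-0.107, 0.994, -0.0, 0.0]
ft_force: [0.3, 0.5, -0.9]
grip_width: 0.0422
grasp_force: 61.3
go [-0.  0. -0.] [ 0.     -0.      0.0005] n 0.008125819046732105 | yaz 102.27 pos [ 0.5345 -0.1485  0.1134] tilt 0.01 F [ 0.3  0.5 -0.9] M [0.02 0.04 0.01] w 0.0422 g 61.3 j6 -0.49 t 16.15
```

View pics/d2.png

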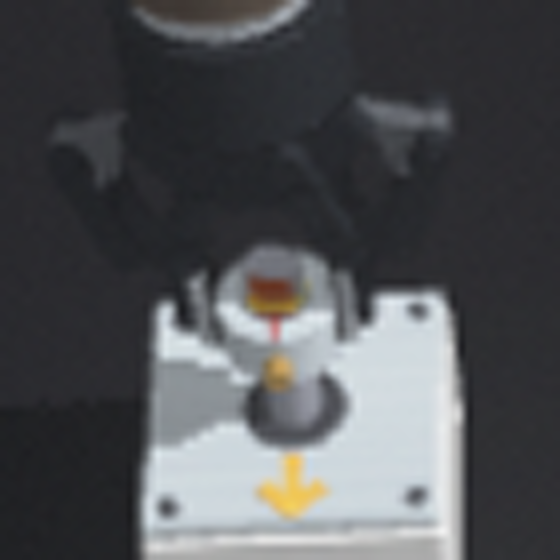

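```bash
python3 -c "
from h import *
a=np.radians(12.3)
for z in(.105,.110,.115): print(z,proj('scene',[.5365+.0305*np.cos(a)-.001,-.1463+.0305*np.sin(a),z+.012]))
print('meas 204.4 176.1'); workorder.job_done()"
```

```text
0.105 [[204.44212325 177.92707737]]
0.11 [[204.24113613 176.77345049]]
0.115 [[204.03899365 175.61294269]]
meas 204.4 176.1
the job is handed in; nothing more can be done
```

I turned the flat to face the arrow and handed the job in with the collar held over the shaft, screw on the flat. By arm position its top face is about 0.5 mm above the yellow line, though a rough last camera reading suggested nearer 3 mm (limit 5 mm). It took about 16 s, with no contact force seen as the collar went down; the script printed no verdict.

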